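# Hang the amber filter bracket on the slotted upright

### The job

Beside the laser exposure unit, take the filter bracket with the amber (orange) pane by its black fin, push its two hook tabs through the upper pair of slots in the dark slotted upright, then lower it until the hooks are fully home behind the plate and let go, so that it hangs there straight and still. Leave the blue bracket, the brown jar and the white sample box where they are.

Things in the scene. Friction and masses are not known exactly. Their poses are not given: they have to be found in the camera images.
- amber_grip (a point): Grasp point in the black upright fin of the amber bracket: fin 14 mm thick (y), 44 mm long (x), free on both sides, its top 22 mm above this point. The point is 86 mm above the bracket's underside and 50 mm in front (-x) of the back plate's rear face. Axes: z up, x the way the hooks point (out of the rear face), y along the plate's width.
- amber_bracket: Loose aluminium L-shaped bracket with orange panes on shelf and back plate, about 250 g, standing on the table. Back plate 90 mm wide, 84 high, 5 thick; shelf at its bottom 90 wide, 5 thick, reaching 87 mm forward of the rear face; black fin on the shelf. Origin: rear face of the back plate, bottom, mid-width. Axes as amber_grip.
- amber_hooks (a point): Midway between the tips (lip bottoms) of the amber bracket's two hook tabs; 64.5 mm ahead (+x) of amber_grip and 30 mm lower, same axes. Tabs at y = -30 and +30 mm, 12 mm wide: a neck 6 mm high, underside 14 mm above this point, runs 17 mm out of the plate's rear face and ends in a lip 5 mm thick hanging 14 mm below it. 12 mm free between lip and plate.
- upper_slots (a point): On the upright's front face, midway between its two upper slots, level with their lower edges (120 mm above the table). Slots centred at y = -30 and +30 mm, 32 mm wide, 40 mm high upward from here. Axes: z up, x through the plate front to back (the way hooks go in), y along its width. Hung home, the necks rest on these edges and the hook tips are 14 mm below.
- upright: Fixed dark steel plate 140 mm wide, 5 thick, 175 high, its front roughly facing the robot; open for 35 mm or more behind the slots. Origin: front face, bottom, mid-width; axes as upper_slots. A second pair of slots 75 mm lower is not used. A hung bracket's plate leans on its front, underside 50 mm above the table; let go, it may nod forward a few degrees.
- blue_grip (a point): The same fin point of a second, otherwise identical bracket with blue panes: a bystander.
- jar: Bystander: brown glass jar with a white lid, 52 mm across, 75 mm high; origin under its centre.
- sample_box: Bystander: flat white sample box 80 x 80 x 22 mm; origin under its centre.
There are look-alikes about, which are no part of the job. What is shaped like the upright but turquoise is not meant. What is shaped like the amber_bracket but purple is not meant.

How it is judged:
By the outcome, as a careful person would: the job done as asked, in the order asked, and still so for the second after the job is handed in, with the robot touching nothing.
It also fails if it takes over 34 s, if anything falls off the work surface, if the arm or the gripper's body presses on something with over 40 N, if the wrist force passes 120 N, or if a joint passes its speed limit or range.

### The arm

A 6-joint arm with a two-finger parallel gripper is mounted at the origin on the work surface. World frame = base frame: x ahead of the robot, y to its left, z up, the work surface at z = 0. Lengths are in m, angles in rad, forces in N, time in s.
With the tool pointing down it reaches from about 0.4 to 0.825 m from the base axis. Payload 7 kg.
Tool frame: the origin (TCP) lies between the finger pads; the fingertips stand 17 mm ahead of it and the grasp point (between the pads) lies 2 mm behind it; x points along the fingers, z is the direction in which the jaws open and shut, and the axes are right-handed (so a half turn about x gives the same grasp; the last joint's range is limited). The gripper opens to 88 mm and grips with 3 to 60 N. Pads are 19 mm wide; open, the fingers measure 130 mm over their backs; the gripper's body (78 mm by 193 mm) begins 47 mm behind the grasp point.
Start: joints at [1.449, 0.359, 0.012, 0, -1.224, -0.288], TCP at [0.269, 0.619, 0.244] pointing down, gripper open.
Joint ranges: [-3.07, 3.07], [-1.43, 2.12], [-1.02, 1.25], [-3.03, 1.67], [-3.05, -0], [-3.03, 3.03]. Speed limits (rad/s): [2.39, 2.39, 3.01, 3.14, 3.14, 3.14].

### API

Orientations are given as [roll, pitch, yaw] about the fixed x, y, z axes, in that order (R = Rz(yaw) Ry(pitch) Rx(roll)).
In Python, from station import * gives the robot as it stands.
- The arm moves only by the tool step_arm, never from a script. Its argument "deltas" is a list of rows, each a list of 5 numbers: the shift along the tool's x, y, z in cm, then the turn about the tool's x in degrees, then the closure, from 0 (fully open) to 1 (shut). In form: [[dx, dy, dz, roll, fingers], ...]. A call has exactly 10 rows; each row is the pose to reach, as a shift and turn from the pose commanded when the call began, along the tool's axes at that moment; what a row does not reach only later rows make up. A row lasts 1/12 s, in which the tool goes at most 41.7 mm and 7.16 degrees, less where a joint would pass 70% of its speed; a pose out of reach is approached as far as the arm can. A call with a gripper value outside its range is refused whole. The fingers move at their own pace and stop on an object; "squeeze" is the grip in N (left out, the last holds). Time passes only in rows, so rows that repeat a pose let the fingers close, or fill a call up. It gives the time, the measured TCP pose, the force and the opening at its end, in the units of the state.
- get_state(): the state, without advancing time (a new reading comes with each control period).
- grab_frame(name): name is "scene" or "side" or "wrist"; returns a dict with "pixels" (420x560x3 uint8, red, green, blue), "range_z" (420x560 float32, m along the optical axis (not along the pixel's ray), 0 where there is no reading), "fx", "fy", "cx", "cy" (pixels), "view" (4x4, takes a point from world to camera coordinates); the wrist camera has in their place "hand_eye" (4x4, takes a point from camera to tool coordinates, whose origin is the TCP and whose axes are the tool frame's). Camera axes: x right, y down, z forward; pixel columns grow to the right and rows downward; lengths in m; the calibration is good to about 2 mm. The wrist camera is an equidistant fisheye: a pixel r from the principal point sees the ray r / f radians off the axis. A picture is of the moment at which its call begins: read the wrist's pose just before it.
- job_done(): hands the job in, once; it reports no verdict.
Trained networks look in the newest picture that a camera, given by its name, has taken for a name from the list of things; names that differ only in an ending like _2 or _b are one class to them, and where a whole thing is asked for, a point or a joint stands for the part that bears it (a point fixed in the world has none). Each returns a list of dicts, best first, with "conf" (0 to 1); they miss things now and then, are a little off and sometimes report something else, mostly with a low value. They report only what shows in the picture. A call takes as long as a camera call. They do not tell look-alikes from the thing itself.
- boxes_of(thing, camera): "extent" ([left, top, right, bottom] in pixels, round what is visible of it).
- masks_of(thing, camera): "mask" (420x560 bool, what is visible of it) and "extent" ([left, top, right, bottom] in pixels, round what is visible of it).
The state is a dict: "t": time; "q": joint angles; "qd": joint speeds; "joint_efforts": joint torques, N m; "eef_pos": TCP position; "ee_rot": TCP orientation; "force": force on the tool from outside, world axes, zero at the start; "moment": the same for the moment, N m; "width": finger opening in m.
Only numpy, scipy, OpenCV 4.12 (cv2) and the standard library are available. Lean on these libraries where they do the work, as an engineer would, in place of code of your own. Each camera call takes 0.05 s, during which the arm holds its last target.

## Working session

There is one attempt and no reset: what is moved stays moved. The work goes in short steps, Python scripts to look and compute and a tool call to move; the robot and the scene stay as the last step left them, time stands still between calls to the robot, and variables do not carry over. Pictures are saved under pics/ and viewed, and the job is handed in when it is done.

Besides the shell and the picture viewer there is one more tool, called after "Emit:" as name(argument=value, ...) on one line, values as JSON. step_arm: Moves the arm, as the interface text tells. Its arguments: {"type":"object","properties":{"deltas":{"type":"array"},"squeeze":{"type":"number"}},"required":["deltas"]}

```bash
mkdir -p pics; python3 - <<'E'
from station import *
import cv2,numpy as np,pickle
s=get_state();print({k:np.round(v,3).tolist() for k,v in s.items()})
for n in ["scene","side","wrist"]:
    f=grab_frame(n);pickle.dump(f,open(f"pics/{n}0.pkl","wb"))
    cv2.imwrite(f"pics/{n}0.png",f["pixels"][:,:,::-1])
    print(n,f["fx"],f["cx"],f["cy"],np.round(f.get("view",f.get("hand_eye")),3).tolist())
E
```

```text
{'t': 0.0, 'q': [1.449, 0.359, 0.011, -0.0, -1.224, -0.288], 'qd': [-0.001, 0.001, 0.001, -0.0, -0.0, -0.001], 'joint_efforts': [-0.001, -58.271, 29.306, 6.997, 0.007, -0.0], 'eef_pos': [0.269, 0.619, 0.243], 'ee_rot': [0.085, 1.569, -1.896], 'force': [-0.245, -0.009, -0.417], 'moment': [-0.053, 0.006, -0.021], 'width': 0.088}
scene 384.19592714597775 277.8596134375027 213.63808969647076 [[-0.32, 0.947, 0.014, 0.195], [0.651, 0.231, -0.723, -0.287], [-0.688, -0.222, -0.69, 1.534], [0.0, 0.0, 0.0, 1.0]]
side 395.7037330459071 276.5793102365537 211.50614191672454 [[-0.958, -0.287, -0.014, 0.549], [-0.208, 0.723, -0.659, 0.209], [0.199, -0.628, -0.752, 0.941], [0.0, 0.0, 0.0, 1.0]]
wrist 325.19226210127806 278.758320620065 213.14053597370915 [[-0.002, -0.31, 0.951, -0.141], [-0.0, -0.951, -0.31, 0.084], [1.0, -0.001, 0.002, 0.001], [0.0, 0.0, 0.0, 1.0]]
```

View pics/scene0.png

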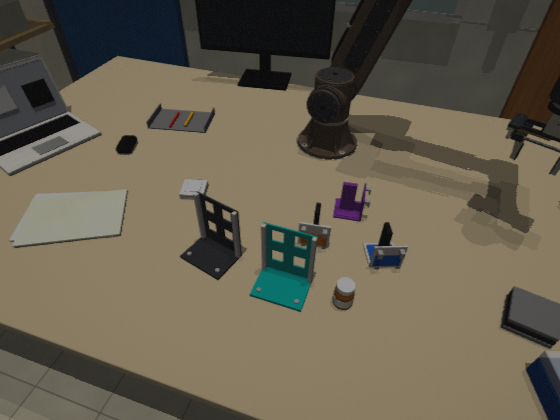

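View pics/side0.png

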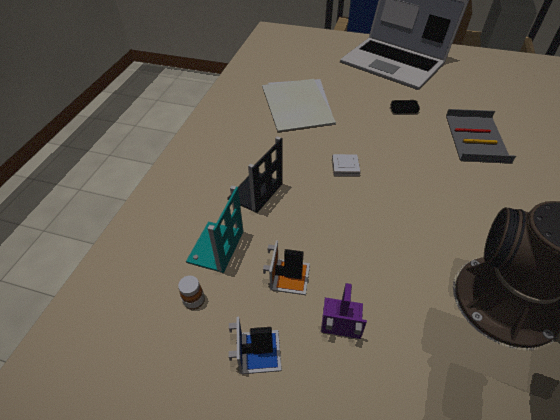

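View pics/wrist0.png

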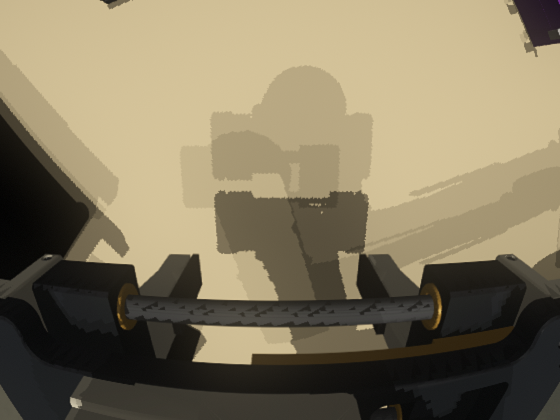

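Scene view: amber bracket at about (315,230), blue at (385,250), purple look-alike at (350,205), dark upright at (218,230), turquoise look-alike at (285,265), jar (344,292), box (194,189). In the side view, amber is at (290,270) and the dark upright at (265,180). I'll take the bracket with the orange pane and the dark grey upright, and confirm both in a crop.

```bash
cat > h.py <<'E'
import numpy as np,cv2,pickle
def load(n): return pickle.load(open(f"pics/{n}.pkl","rb"))
def cloud(f):
    z=f["range_z"];v,u=np.mgrid[0:420,0:560]
    P=np.stack([(u-f["cx"])/f["fx"]*z,(v-f["cy"])/f["fy"]*z,z],-1)
    V=f["view"];return (P-V[:3,3])@V[:3,:3]
def proj(f,p):
    V=f["view"];c=V[:3,:3]@np.asarray(p)+V[:3,3];return np.array([f["fx"]*c[0]/c[2]+f["cx"],f["fy"]*c[1]/c[2]+f["cy"]])
E
python3 - <<'E'
from station import *
from h import *
a=load("scene0");b=load("side0")
c1=cv2.resize(a["pixels"][185:285,170:330],None,fx=4,fy=4,interpolation=2)[:,:,::-1]
c2=cv2.resize(b["pixels"][130:330,180:340],None,fx=3,fy=3,interpolation=2)[:,:,::-1]
cv2.imwrite("pics/c1.png",c1);cv2.imwrite("pics/c2.png",c2)
R={}
for cam in ["scene","side"]:
    f=load(cam+"0");C=cloud(f)
    for n in ["amber_bracket","amber_grip","upright","jar","sample_box"]:
        L=masks_of(n,cam);R[cam,n]=L
        for d in L:
            P=C[d["mask"]&(f["range_z"]>0)]
            print(cam,n,round(d["conf"],2),np.round(d["extent"]).tolist(),np.round(np.median(P,0),3),np.round(np.percentile(P,2,axis=0),3),np.round(np.percentile(P,98,axis=0),3))
pickle.dump(R,open("pics/masks0.pkl","wb"))
E
```

```text
scene amber_bracket 0.61 [333.0, 183.0, 374.0, 220.0] [0.374 0.161 0.028] [ 0.235  0.114 -0.   ] [0.411 0.212 0.108]
scene amber_bracket 0.59 [296.0, 202.0, 331.0, 250.0] [0.552 0.088 0.068] [0.472 0.045 0.004] [0.571 0.13  0.109]
scene amber_grip 0.85 [297.0, 202.0, 329.0, 249.0] [0.553 0.088 0.067] [0.497 0.045 0.004] [0.573 0.13  0.109]
scene amber_grip 0.64 [334.0, 182.0, 375.0, 224.0] [0.375 0.158 0.032] [0.331 0.116 0.003] [0.411 0.209 0.108]
scene upright 0.88 [251.0, 222.0, 315.0, 312.0] [0.689 0.049 0.019] [ 0.675 -0.019  0.004] [0.778 0.117 0.175]
scene upright 0.56 [182.0, 194.0, 241.0, 280.0] [ 0.66  -0.169  0.016] [ 0.629 -0.241  0.002] [ 0.747 -0.096  0.175]
scene jar 0.79 [332.0, 275.0, 353.0, 310.0] [0.732 0.21  0.057] [0.698 0.186 0.006] [0.743 0.233 0.078]
scene sample_box 0.77 [181.0, 179.0, 209.0, 201.0] [ 0.456 -0.354  0.022] [ 0.41  -0.395  0.003] [ 0.502 -0.309  0.028]
side amber_bracket 0.92 [263.0, 242.0, 309.0, 295.0] [0.515 0.091 0.022] [0.47  0.044 0.001] [0.571 0.132 0.108]
side amber_bracket 0.8 [319.0, 284.0, 367.0, 339.0] [0.368 0.194 0.037] [ 0.322  0
[... 445 characters left out ...]
-0.   ] [0.569 0.133 0.108]
side upright 0.63 [227.0, 135.0, 283.0, 215.0] [ 0.654 -0.152  0.07 ] [ 0.625 -0.269  0.   ] [ 0.737 -0.093  0.175]
side upright 0.55 [178.0, 278.0, 204.0, 307.0] [0.71  0.222 0.064] [0.692 0.192 0.008] [0.736 0.237 0.077]
side upright 0.16 [334.0, 154.0, 359.0, 176.0] [ 0.453 -0.342  0.022] [ 0.411 -0.393  0.004] [ 0.496 -0.306  0.026]
side jar 0.66 [180.0, 275.0, 201.0, 308.0] [0.71  0.222 0.065] [0.692 0.194 0.008] [0.737 0.237 0.077]
side jar 0.37 [336.0, 154.0, 361.0, 175.0] [ 0.451 -0.34   0.022] [ 0.41  -0.393  0.003] [ 0.492 -0.306  0.026]
side sample_box 0.67 [334.0, 154.0, 360.0, 175.0] [ 0.452 -0.342  0.022] [ 0.41  -0.395  0.001] [ 0.498 -0.306  0.026]
```

View pics/c1.png

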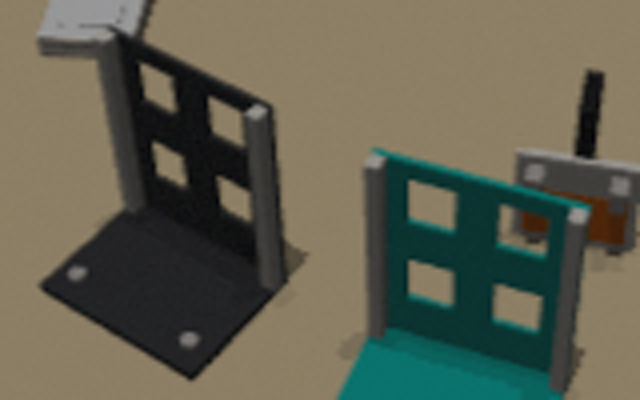

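View pics/c2.png

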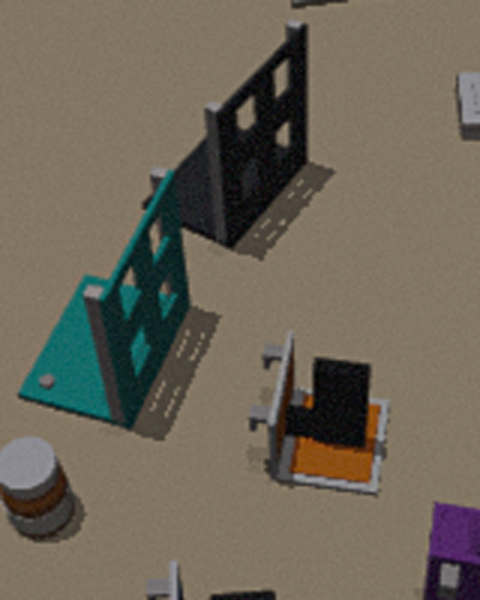

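The crops confirm it: orange panes at scene (315,230), and the plain dark slotted plate at scene (218,230). Next I'll get accurate poses from the point clouds.

```bash
python3 - <<'E'
from h import *
import numpy as np
def fitline(P2):
    c=np.median(P2,0);
    for k in range(6):
        _,_,vt=np.linalg.svd(P2-c,full_matrices=False);n=vt[1];d=(P2-c)@n
        m=np.abs(d-np.median(d))<max(0.004,0)*(1 if k>1 else 2); P2=P2[m];c=P2.mean(0)
    return c,vt[0],P2,np.std((P2-c)@vt[1])
for cam in ["side","scene"]:
    f=load(cam+"0");C=cloud(f)
    x,y,z=C[...,0],C[...,1],C[...,2]
    M=(z>0.06)&(z<0.18)&(x>.58)&(x<.76)&(y>-.30)&(y<-.06)
    P=C[M];c,t,Pi,s=fitline(P[:,:2]);
    if t[1]<0:t=-t
    # full points near plane
    n=np.array([t[1],-t[0]]);proj_t=(Pi-c)@t
    print(cam,"upright c",c.round(4),"normal yaw deg",np.degrees(np.arctan2(n[1],n[0])).round(2),"t range",np.percentile(proj_t,[0,1,99,100]).round(4),"mid",(c+t*(np.percentile(proj_t,1)+np.percentile(proj_t,99))/2).round(4),"std",s.round(4),len(Pi), "ztop",np.percentile(z[M],99.5))
    d=(P[:,:2]-c)@n; print(np.percentile(d,[1,5,25,50,75,95,99]).round(4))
    # amber
    M=(x>.44)&(x<.60)&(y>0.03)&(y<.15)&(z>0.01)&(z<.13)
    T=M&(z>0.090);P=C[T];
    print(" fin pts z>.09",len(P),np.percentile(P,[2,50,98],axis=0).round(4).tolist())
    c,t,Pi,s=fitline(P[:,:2]);print("  fin c",c.round(4),"dir",np.degrees(np.arctan2(t[1],t[0])).round(2)%180,s.round(4),"ext",np.percentile((Pi-c)@t,[1,99]).round(4))
    B=M&(z>.02)&(z<.083)&(x>.52);P=C[B];c,t,Pi,s=fitline(P[:,:2])
    if t[1]<0:t=-t
    n=np.array([t[1],-t[0]]);a=(Pi-c)@t
    print("  plate c",c.round(4),"yaw",np.degrees(np.arctan2(n[1],n[0])).round(2),s.round(4),"ext",np.percentile(a,[0,1,99,100]).round(4),"mid",(c+t*(np.percentile(a,1)+np.percentile(a,99))/2).round(4),len(Pi))
E
```

```text
side upright c [ 0.6443 -0.1555] normal yaw deg -15.39 t range [-0.0786 -0.0739  0.0654  0.0668] mid [ 0.6431 -0.1597] std 0.0012 820 ztop 0.17673045834655607
[-0.0021 -0.0015 -0.0006  0.0001  0.0019  0.0127  0.0159]
 fin pts z>.09 172 [[0.485, 0.0753, 0.0914], [0.5054, 0.0871, 0.1061], [0.5264, 0.0921, 0.1102]]
  fin c [0.5051 0.0886] dir 6.960000000000008 0.0015 ext [-0.0214  0.0206]
  plate c [0.55   0.0984] yaw 5.74 0.0015 ext [-0.0543 -0.0486  0.0354  0.0359] mid [0.5507 0.0919] 163
scene upright c [ 0.6444 -0.1661] normal yaw deg -15.1 t range [-0.0664 -0.0592  0.0732  0.0743] mid [ 0.6462 -0.1593] std 0.0014 794 ztop 0.17718114870243293
[-0.0048 -0.003  -0.0005  0.0005  0.0053  0.0124  0.0136]
 fin pts z>.09 75 [[0.4855, 0.0737, 0.0912], [0.5154, 0.0823, 0.1077], [0.5286, 0.0895, 0.1111]]
  fin c [0.5123 0.0822] dir 6.96 0.0023 ext [-0.027   0.0161]
  plate c [0.5532 0.093 ] yaw 6.86 0.0014 ext [-0.0507 -0.0487  0.0386  0.039 ] mid [0.5538 0.088 ] 308
```

```bash
cat > fit.py <<'E'
from h import *
from scipy.optimize import least_squares
def sdbox(P,lo,hi):
    c=(np.array(lo)+hi)/2;h=(np.array(hi)-lo)/2
    q=np.abs(P-c)-h
    return np.linalg.norm(np.maximum(q,0),axis=1)+np.minimum(q.max(1),0)
BR=[((-.005,-.045,0),(0,.045,.084)),((-.087,-.045,0),(0,.045,.005)),((-.072,-.007,.005),(-.028,.007,.108)),
 ((0,-.036,.070),(.017,-.024,.076)),((.017,-.036,.056),(.022,-.024,.076)),((0,.024,.070),(.017,.036,.076)),((.017,.024,.056),(.022,.036,.076))]
# upright as a plate with slots: build as bars
UP=[((0,-.07,0),(.005,-.046,.175)),((0,.046,0),(.005,.07,.175)),((0,-.014,0),(.005,.014,.175)),((0,-.07,.160),(.005,.07,.175)),((0,-.07,.085),(.005,.07,.120)),((0,-.07,0),(.005,.07,.045))]
def fit(boxes,C,x0,zfree=True):
    def loc(p,P):
        c,s=np.cos(p[2]),np.sin(p[2]);d=P-np.array([p[0],p[1],p[3]])
        return np.stack([c*d[:,0]+s*d[:,1],-s*d[:,0]+c*d[:,1],d[:,2]],1)
    def res(p): 
        L=loc(p,C);return np.min([sdbox(L,*b) for b in boxes],0)
    r=least_squares(res,x0,loss="soft_l1",f_scale=.002,x_scale=[.01,.01,.1,.01])
    return r.x,np.median(np.abs(res(r.x)))
E
python3 - <<'E'
from fit import *
for cam in ["side","scene"]:
    f=load(cam+"0");C=cloud(f);x,y,z=C[...,0],C[...,1],C[...,2]
    P=C[(x>.44)&(x<.60)&(y>0.02)&(y<.15)&(z>0.012)&(z<.13)]
    p,e=fit(BR,P,[.555,.092,.12,0]);print(cam,"br",p.round(4),np.degrees(p[2]).round(2),e.round(4),len(P))
    P=C[(x>.56)&(x<.78)&(y>-.30)&(y<-.06)&(z>0.03)&(z<.2)]
    # drop stiffeners behind: keep within 9mm of plane
    n=np.array([np.cos(-.267),np.sin(-.267)]);d=(P[:,:2]-[.6435,-.16])@n;P=P[d<.009]
    p,e=fit(UP,P,[.6425,-.16,-.267,0]);print(cam,"up",p.round(4),np.degrees(p[2]).round(2),e.round(4),len(P))
from station import *
from scipy.spatial.transform import Rotation as R
s=get_state();M=R.from_euler("xyz",s["ee_rot"]).as_matrix();print(M.round(3), s["eef_pos"])
E
```

```text
side br [5.556e-01 8.850e-02 1.259e-01 4.000e-04] 7.22 0.0007 887
side up [ 6.425e-01 -1.608e-01 -2.692e-01  6.000e-04] -15.43 0.0006 1133
scene br [0.5542 0.0874 0.1295 0.001 ] 7.42 0.0009 577
scene up [ 0.6409 -0.1622 -0.2698  0.0012] -15.46 0.0008 1091
[[ 0.     0.917 -0.398]
 [ 0.    -0.398 -0.917]
 [-1.    -0.    -0.   ]] [0.2689353  0.61907286 0.24358343]
```

Both cameras agree on the poses: bracket at (0.555, 0.088), yaw 7.3°, and upright front at (0.642, −0.161), yaw −15.45°. Fitted heights are about 0, as they should be. The grip point is therefore about (0.505, 0.082, 0.086). I'll move above it first.

Emit:
step_arm(deltas=[[0,1,0.9,0,0],[0,3,2.8,0,0],[0,5.5,5.1,0,0],[0,8,7.4,0,0],[0,10.5,9.7,0,0],[0,13,12,0,0],[0,15.5,14.3,0,0],[0,18,16.7,0,0],[0,20,18.5,0,0],[0,22,20.4,0,0]], squeeze=25)

```text
t: 1.48
eef_pos: [0.3899, 0.3423, 0.2439]
ee_rot: [2.999, 1.57, 1.018]
force: [0.9, -0.3, -0.5]
width: 0.0876
```

Emit:
step_arm(deltas=[[0,2.5,2.3,-3,0],[0,5,4.6,-6,0],[0,7.5,7,-10,0],[0,10,9.3,-14,0],[0,13,12,-18,0],[0,16,14.8,-22,0],[0,18.5,17.2,-26,0],[0,20.2,18.6,-29,0],[0,21.08,19.48,-30.8,0],[0,21.08,19.48,-30.8,0]])

```text
t: 2.32
eef_pos: [0.5055, 0.0791, 0.2435]
ee_rot: [-0.236, 1.571, -1.68]
force: [-0.4, 0.4, 0.5]
width: 0.0879
```

```bash
cat > st.py <<'E'
from station import *
from h import *
from scipy.spatial.transform import Rotation as R
def st(v=1):
    s=get_state();M=R.from_euler("xyz",s["ee_rot"]).as_matrix()
    if v: print("t",round(s["t"],2),"pos",s["eef_pos"].round(4) if hasattr(s["eef_pos"],"round") else np.round(s["eef_pos"],4),"zhead",np.degrees(np.arctan2(M[1,2],M[0,2])).round(2),"xdir",M[:,0].round(4),"F",np.round(s["force"],1),"M",np.round(s["moment"],2),"w",round(s["width"],4),"q",np.round(s["q"],2))
    return s,M
def snap(cam,tag):
    f=grab_frame(cam);pickle.dump(f,open(f"pics/{cam}{tag}.pkl","wb"));cv2.imwrite(f"pics/{cam}{tag}.png",f["pixels"][:,:,::-1]);return f
E
python3 - <<'E'
from st import *
st();snap("wrist","1");s,M=st()
E
```

```text
t 2.32 pos [0.5055 0.0791 0.2435] zhead -82.75 xdir [-0.e+00 -3.e-04 -1.e+00] F [-0.4  0.4  0.5] M [-0.01 -0.01  0.06] w 0.0879 q [ 0.54  0.09 -0.34  0.   -1.14  1.16]
t 2.37 pos [0.5052 0.0801 0.2436] zhead -82.84 xdir [-0. -0. -1.] F [-0.3  0.4  0.3] M [-0.01  0.05  0.  ] w 0.0874 q [ 0.54  0.09 -0.34 -0.   -1.14  1.15]
```

View pics/wrist1.png

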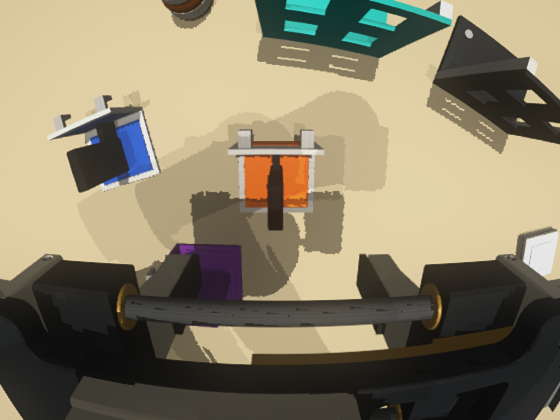

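The wrist view shows the amber bracket square to the jaws, fin at about (275,190), with the purple bracket clear below left. Descending to the grip and closing.

Emit:
step_arm(deltas=[[1,0,0,0,0],[3,0,0,0,0],[5.5,0,0,0,0],[8,0,0,0,0],[10.5,0,0,0,0],[13,0,0,0,0],[14.8,0,0,0,0],[15.6,0,0,0,0],[15.95,0,0,0,0],[15.95,0,0,0,0]])

```text
t: 3.2
eef_pos: [0.5048, 0.0821, 0.0836]
ee_rot: [-1.062, 1.57, -2.504]
force: [-0.1, -0.5, -0.0]
width: 0.0877
```

Emit:
step_arm(deltas=[[0,0,0,0,0.3],[0,0,0,0,0.5],[0,0,0,0,0.6],[0,0,0,0,0.7],[0,0,0,0,0.8],[0,0,0,0,0.9],[0,0,0,0,1],[0,0,0,0,1],[0,0,0,0,1],[0,0,0,0,1]], squeeze=30)

```text
t: 4.03
eef_pos: [0.5052, 0.0816, 0.084]
ee_rot: [-1.107, 1.571, -2.55]
force: [-0.0, -0.6, 0.0]
width: 0.0268
```

Emit:
step_arm(deltas=[[0,0,0,0,1],[0,0,0,0,1],[0,0,0,0,1],[0,0,0,0,1],[0,0,0,0,1],[0,0,0,0,1],[-0.5,0,0,0,1],[-1.5,0,0,0,1],[-3,0,0,0,1],[-3,0,0,0,1]], squeeze=30)

```text
t: 4.87
eef_pos: [0.5068, 0.0823, 0.1171]
ee_rot: [1.787, 1.567, 0.344]
force: [0.3, -0.0, -1.9]
width: 0.014
```

```bash
python3 - <<'E'
from st import *
st();snap("side","2");s,M=st()
from fit import *
f=load("side2");c=f["pixels"][200:330,220:380];cv2.imwrite("pics/c3.png",cv2.resize(c,None,fx=4,fy=4,interpolation=2)[:,:,::-1])
E
```

```text
t 4.87 pos [0.5068 0.0823 0.1171] zhead -82.64 xdir [ 0.004   0.0014 -1.    ] F [ 0.3 -0.  -1.9] M [ 0.   -0.16  0.02] w 0.014 q [ 0.54  0.22 -0.51  0.   -0.84  1.15]
t 4.92 pos [0.5063 0.0822 0.1159] zhead -82.66 xdir [ 0.0033  0.0016 -1.    ] F [-0.5  0.3 -2.9] M [ 0.02 -0.    0.02] w 0.0139 q [ 0.54  0.22 -0.51  0.   -0.84  1.15]
```

View pics/c3.png

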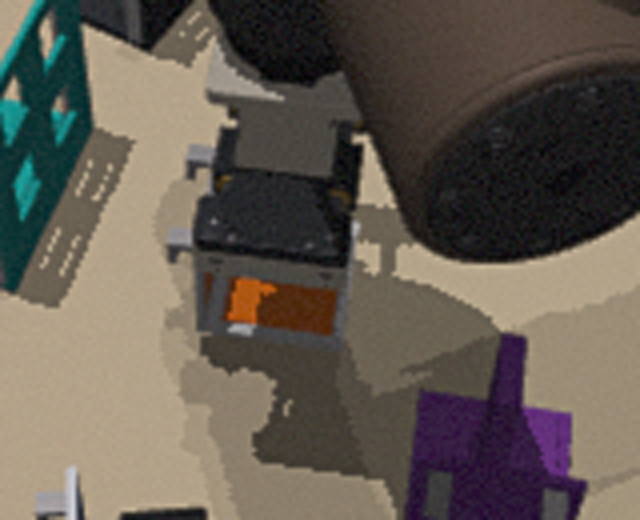

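Grip holds (14 mm opening, about 2.5 N of load). Now to the pre-insert pose: hooks about 23 mm short of the plate, tips level with z≈0.130.

Emit:
step_arm(deltas=[[-0.5,0,0.3,0,1],[-1.5,0,1,0,1],[-2.8,0,2.2,1,1],[-3.6,0.1,4,3,1],[-4,0.3,6,5,1],[-4.2,0.5,8.2,8,1],[-4.2,0.7,10.4,11,1],[-4.2,0.9,12.6,14,1],[-4.2,1.1,14.6,17,1],[-4.2,1.2,16,18,1]])

```text
t: 5.75
eef_pos: [0.5373, -0.0777, 0.1563]
ee_rot: [-0.912, 1.57, -2.673]
force: [-0.1, -0.1, -2.2]
width: 0.014
```

```bash
python3 - <<'E'
from st import *
s,M=st()
p=np.array([.6417,-.1615]);n=np.array([np.cos(-.2696),np.sin(-.2696)])
t=np.r_[p-.095*n,.158];print("delta tool cm",(M.T@(t-s["eef_pos"])*100).round(2))
E
```

```text
t 5.75 pos [ 0.5373 -0.0777  0.1563] zhead -100.91 xdir [-6.e-04 -3.e-04 -1.e+00] F [-0.1 -0.1 -2.2] M [ 0.04 -0.01  0.01] w 0.014 q [ 0.22  0.22 -0.4   0.   -0.95  1.16]
delta tool cm [-0.17  2.36  5.5 ]
```

Emit:
step_arm(deltas=[[-0.1,0.5,1.3,1,1],[-0.1,1,2.6,2,1],[-0.1,1.5,3.9,3,1],[-0.1,2,4.8,4,1],[-0.1,2.3,5.3,4.6,1],[-0.1,2.4,5.5,4.6,1],[-0.1,2.4,5.5,4.6,1],[-0.1,2.4,5.5,4.6,1],[-0.1,2.4,5.5,4.6,1],[-0.1,2.4,5.5,4.6,1]])

```text
t: 6.58
eef_pos: [0.5508, -0.1335, 0.1571]
ee_rot: [-2.615, 1.571, 1.832]
force: [-1.2, 0.4, -2.6]
width: 0.014
```

```bash
python3 - <<'E'
from st import *
from fit import *
s,M=st()
p=np.array([.6417,-.1615]);n=np.array([np.cos(-.2696),np.sin(-.2696)])
t=np.r_[p-.095*n,.158];print("delta tool cm",(M.T@(t-s["eef_pos"])*100).round(2))
for c in ["scene","side","wrist"]: snap(c,"3")
f=load("scene3");C=cloud(f);x,y,z=C[...,0],C[...,1],C[...,2]
f2=load("side3")
cv2.imwrite("pics/c4.png",np.hstack([cv2.resize(f["pixels"][170:290,170:290],(400,400),interpolation=2),cv2.resize(f2["pixels"][120:260,210:350],(400,400),interpolation=2)])[:,:,::-1])
E
```

```text
t 6.58 pos [ 0.5508 -0.1335  0.1571] zhead -105.23 xdir [-0.e+00  1.e-04 -1.e+00] F [-1.2  0.4 -2.6] M [ 0.03  0.08 -0.02] w 0.014 q [ 0.11  0.25 -0.35 -0.   -0.97  1.2 ]
delta tool cm [-0.09  0.01  0.28]
```

View pics/c4.png

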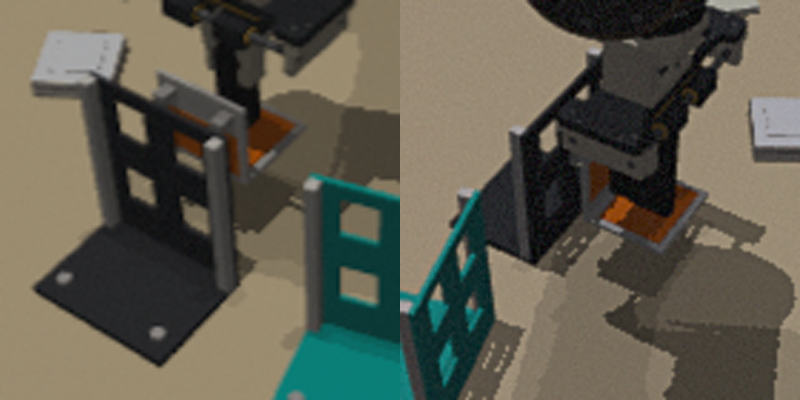

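View pics/wrist3.png

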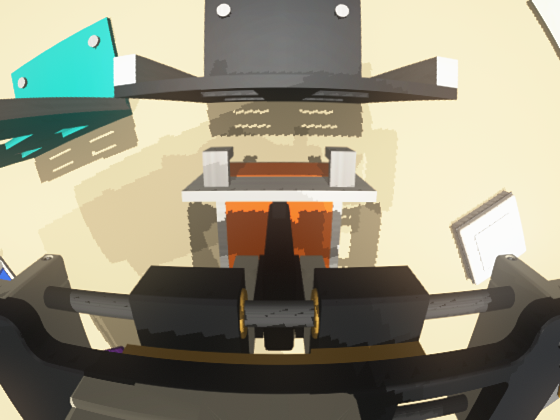

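The wrist view shows the hooks at (216,165) and (343,165), parallel to the upright plate edge (115–455, y≈95), with the centres aligned to within a few mm. I'll check the bracket's offset and tilt in the cloud.

```bash
python3 - <<'E'
from fit import *
u=np.array([.6417,-.1615]);a=-.2696;n=np.array([np.cos(a),np.sin(a)]);t=np.array([-n[1],n[0]])
for cam in ["scene","side"]:
    f=load(cam+"3");C=cloud(f).reshape(-1,3)
    ud={"scene":np.array([.6409,-.1622]),"side":np.array([.6425,-.1608])}[cam]
    L=np.stack([(C[:,:2]-ud)@n,(C[:,:2]-ud)@t,C[:,2]],1)
    P=L[(L[:,0]<-.012)&(L[:,0]>-.15)&(abs(L[:,1])<.07)&(L[:,2]>.06)&(L[:,2]<.16)]
    Q=P[P[:,0]>-.062]
    b=[x for i,x in enumerate(BR) if i!=2] if 1 else BR
    p,e=fit(b,Q if cam=="scene" else P,[-.045,0,0,.074]);print(cam,p.round(4),np.degrees(p[2]).round(2),e.round(4),len(Q),len(P))
    # plate tilt (scene: rear face)
    W=Q[(abs(Q[:,0]+.045)<.012)&(abs(Q[:,1])<.045)]
    if len(W)>20:
        k=np.polyfit(W[:,2],W[:,0],1);print("tilt deg",np.degrees(np.arctan(k[0])).round(2), len(W),"top z",np.percentile(W[:,2],98).round(4))
E
```

```text
scene [-0.0447  0.0031  0.0041  0.0743] 0.24 0.0008 423 799
tilt deg 0.07 337 top z 0.1591
side [-0.0835  0.0097 -1.11    0.0755] -63.6 0.0023 256 990
tilt deg 3.09 164 top z 0.1448
```

The bracket is level and 44.7 mm short of the plate, 3 mm to one side (slots allow ±10 mm), with underside at 74 mm. Inserting.

Emit:
step_arm(deltas=[[0,0.2,0.1,0,1],[0,0.8,0.2,0,1],[0,1.5,0.25,0,1],[0,2.2,0.25,0,1],[0,2.8,0.25,0,1],[0,3.3,0.25,0,1],[0,3.7,0.25,0,1],[0,4,0.25,0,1],[0,4.25,0.25,0,1],[0,4.25,0.25,0,1]])

```text
t: 7.57
eef_pos: [0.5916, -0.1478, 0.1569]
ee_rot: [-0.366, 1.571, -2.203]
force: [-0.1, -0.5, -2.9]
width: 0.0142
```

```bash
python3 - <<'E'
from st import *
s,M=st()
p=np.array([.6417,-.1615]);n=np.array([np.cos(-.2696),np.sin(-.2696)])
t=np.r_[p-.05*n,.134];print("to home, tool cm",(M.T@(t-s["eef_pos"])*100).round(2))
f=snap("scene","4");snap("wrist","4");snap("side","4")
cv2.imwrite("pics/c5.png",cv2.resize(f["pixels"][170:290,170:290],(560,560),interpolation=2)[:,:,::-1])
E
```

```text
t 7.57 pos [ 0.5916 -0.1478  0.1569] zhead -105.28 xdir [-1.e-04 -1.e-04 -1.e+00] F [-0.1 -0.5 -2.9] M [-0.04  0.01  0.  ] w 0.0142 q [ 0.08  0.32 -0.25  0.   -1.    1.23]
to home, tool cm [ 2.29  0.2  -0.01]
```

View pics/c5.png

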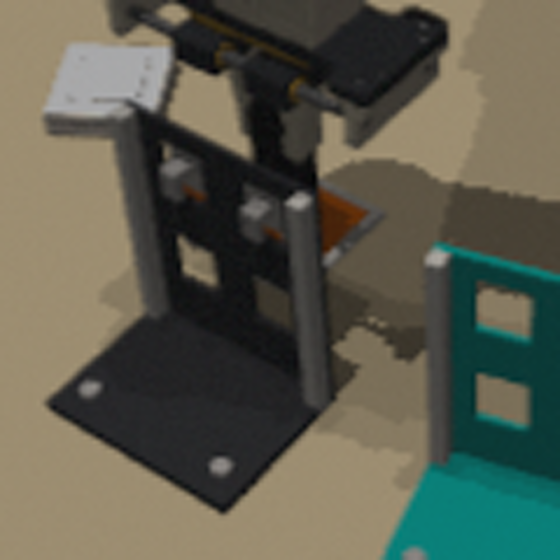

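View pics/wrist4.png

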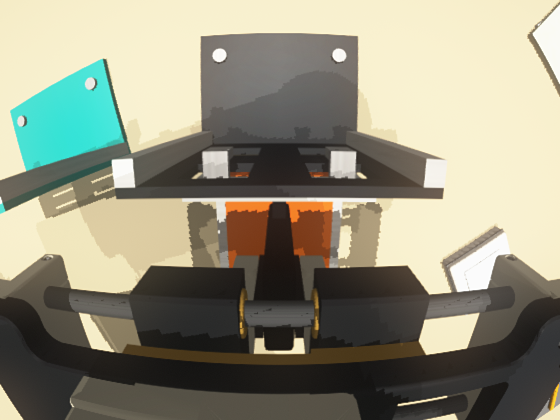

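Both hooks are through the upper slots, seen behind the plate at wrist (215,163) and (343,163), with no contact force. Lowering 2.3 cm, slow at the end.

Emit:
step_arm(deltas=[[0.2,0,0,0,1],[0.5,0,0,0,1],[0.9,0,0,0,1],[1.2,0,0,0,1],[1.5,0,0,0,1],[1.7,0,0,0,1],[1.85,0,0,0,1],[2,0,0,0,1],[2.1,0,0,0,1],[2.15,0,0,0,1]])

```text
t: 8.55
eef_pos: [0.5912, -0.1476, 0.1354]
ee_rot: [-1.209, 1.571, -3.047]
force: [-0.0, -0.3, -3.2]
width: 0.0139
```

```bash
python3 - <<'E'
from st import *
s,M=st()
E
```

```text
t 8.55 pos [ 0.5912 -0.1476  0.1354] zhead -105.28 xdir [-1.e-04 -0.e+00 -1.e+00] F [-0.  -0.3 -3.2] M [-0.01  0.02  0.02] w 0.0139 q [ 0.08  0.34 -0.28  0.   -0.95  1.23]
```

Still no contact; now fine steps down to touch.

Emit:
step_arm(deltas=[[0.03,0.03,0,0,1],[0.06,0.06,0,0,1],[0.09,0.08,0,0,1],[0.12,0.1,0,0,1],[0.15,0.1,0,0,1],[0.18,0.1,0,0,1],[0.2,0.1,0,0,1],[0.22,0.1,0,0,1],[0.22,0.1,0,0,1],[0.22,0.1,0,0,1]])

```text
t: 9.38
eef_pos: [0.5922, -0.1479, 0.1338]
ee_rot: [1.67, 1.57, -0.167]
force: [-3.0, 1.3, 3.2]
width: 0.0139
```

```bash
python3 - <<'E'
from st import *
s,M=st()
f=snap("scene","5")
cv2.imwrite("pics/c6.png",cv2.resize(f["pixels"][170:290,170:290],(560,560),interpolation=2)[:,:,::-1])
E
```

```text
t 9.38 pos [ 0.5922 -0.1479  0.1338] zhead -105.27 xdir [ 4.e-04 -1.e-04 -1.e+00] F [-3.   1.3  3.2] M [ 0.3   0.82 -0.04] w 0.0139 q [ 0.08  0.34 -0.28  0.   -0.95  1.23]
```

View pics/c6.png

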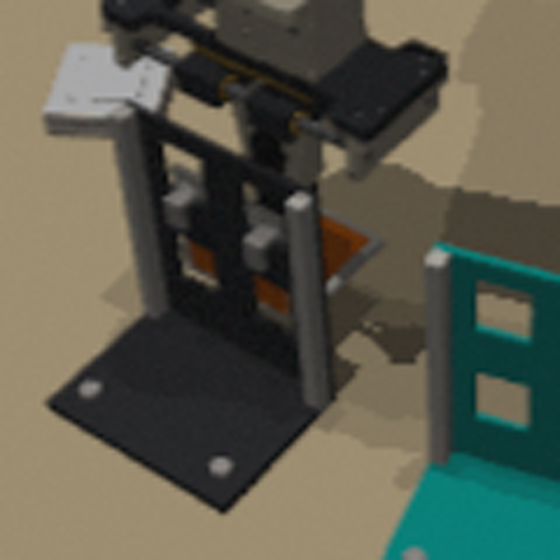

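Necks rest on the slot edges: z is 0.134 as expected, with about 6 N of vertical and 3 N of plate contact. Releasing.

Emit:
step_arm(deltas=[[0,0,0,0,0.8],[0,0,0,0,0.75],[0,0,0,0,0.7],[0,0,0,0,0.65],[0,0,0,0,0.6],[0,0,0,0,0.55],[0,0,0,0,0.5],[0,0,0,0,0.5],[0,0,0,0,0.5],[0,0,0,0,0.5]])

```text
t: 10.27
eef_pos: [0.5922, -0.1479, 0.1334]
ee_rot: [-0.987, 1.571, -2.825]
force: [-0.6, 0.5, -0.2]
width: 0.0436
```

```bash
python3 - <<'E'
from st import *
s,M=st()
f=snap("scene","6");snap("wrist","6");g=snap("side","6")
cv2.imwrite("pics/c7.png",np.hstack([cv2.resize(f["pixels"][170:290,170:290],(400,400),interpolation=2),cv2.resize(g["pixels"][120:260,210:350],(400,400),interpolation=2)])[:,:,::-1])
E
```

```text
t 10.27 pos [ 0.5922 -0.1479  0.1334] zhead -105.28 xdir [-0. -0. -1.] F [-0.6  0.5 -0.2] M [-0.01 -0.01  0.03] w 0.0436 q [ 0.07  0.34 -0.28  0.   -0.95  1.23]
```

View pics/c7.png

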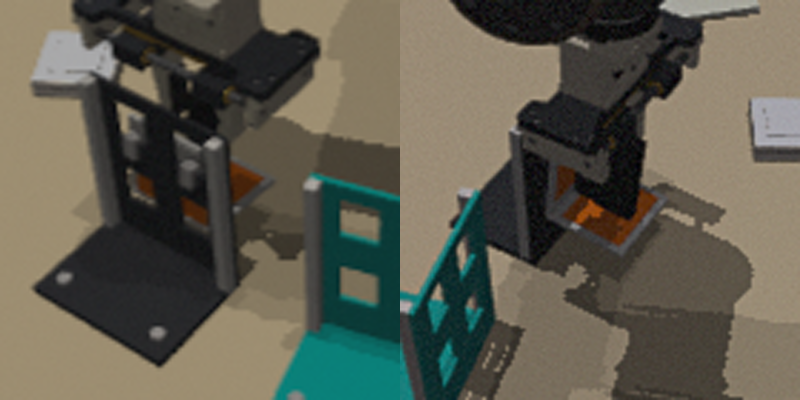

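View pics/wrist6.png

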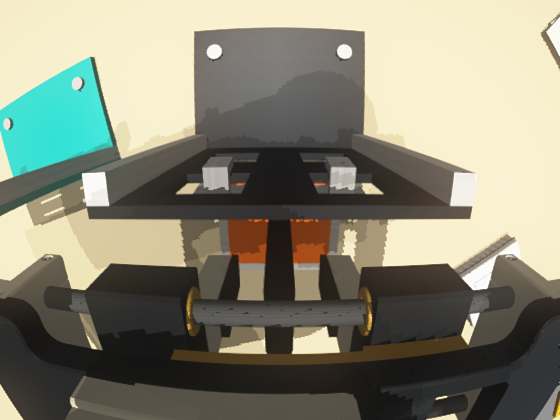

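It hangs with the hooks behind the plate, and the fingers are clear by about 15 mm on each side of the fin at (280,290). Withdrawing straight up.

Emit:
step_arm(deltas=[[-0.3,0,0,0,0.5],[-1,0,0,0,0.5],[-2,0,0,0,0.5],[-3.5,0,0,0,0.5],[-5.5,0,0,0,0.5],[-8,0,0,0,0.5],[-10.5,0,0,0,0.5],[-12.5,0,0,0,0.5],[-13.5,0,0,0,0.5],[-14,0,0,0,0.5]])

```text
t: 11.25
eef_pos: [0.5928, -0.1479, 0.2761]
ee_rot: [1.841, 1.567, 0.003]
force: [0.0, 0.2, -0.1]
width: 0.0436
```

Emit:
step_arm(deltas=[[0,-0.5,0,0,0.5],[0,-2,0,0,0.5],[0,-4,0,0,0.5],[0,-6,0,0,0.5],[0,-8,0,0,0.5],[0,-9.5,0,0,0.5],[0,-10,0,0,0.5],[0,-10,0,0,0.5],[0,-10,0,0,0.5],[0,-10,0,0,0.5]])

```text
t: 12.08
eef_pos: [0.4962, -0.1216, 0.2729]
ee_rot: [-1.052, 1.57, -2.89]
force: [-0.5, 0.0, -0.6]
width: 0.0435
```

```bash
python3 - <<'E'
from st import *
from fit import *
s,M=st()
f=snap("scene","7");g=snap("side","7");w=snap("wrist","7")
cv2.imwrite("pics/c8.png",np.hstack([cv2.resize(f["pixels"][170:290,170:290],(400,400),interpolation=2),cv2.resize(g["pixels"][120:260,210:350],(400,400),interpolation=2)])[:,:,::-1])
a=-.2696;n=np.array([np.cos(a),np.sin(a)]);t=np.array([-n[1],n[0]])
for cam in ["scene","side"]:
    C=cloud(load(cam+"7")).reshape(-1,3)
    ud={"scene":np.array([.6409,-.1622]),"side":np.array([.6425,-.1608])}[cam]
    L=np.stack([(C[:,:2]-ud)@n,(C[:,:2]-ud)@t,C[:,2]],1)
    P=L[(L[:,0]<-.012)&(L[:,0]>-.11)&(abs(L[:,1])<.06)&(L[:,2]>.03)&(L[:,2]<.18)]
    p,e=fit(BR,P,[0,0,0,.05]);print(cam,p.round(4),np.degrees(p[2]).round(2),e.round(4),len(P))
    S=P[(P[:,2]<.075)&(abs(P[:,1])>.01)]
    if len(S)>20: print("shelf pitch deg",np.degrees(np.arctan(np.polyfit(S[:,0],S[:,2],1)[0])).round(2),len(S))
    D0=cloud(load(cam+"0"))
    for nm in ["jar","sample_box","blue_grip"]:
        for d in masks_of(nm,cam)[:3]:
            print(cam,nm,round(d["conf"],2),np.round(d["extent"]).tolist())
E
```

```text
t 12.08 pos [ 0.4962 -0.1216  0.2729] zhead -105.28 xdir [-6.e-04 -2.e-04 -1.e+00] F [-0.5  0.  -0.6] M [ 0.01 -0.01 -0.01] w 0.0435 q [ 0.14  0.07 -0.3   0.   -1.21  1.16]
scene [-0.0089  0.0004  0.0155  0.0458] 0.89 0.001 344
shelf pitch deg 6.8 121
scene jar 0.6 [331.0, 278.0, 355.0, 312.0]
scene sample_box 0.74 [181.0, 178.0, 210.0, 199.0]
scene blue_grip 0.64 [364.0, 223.0, 410.0, 269.0]
scene blue_grip 0.23 [182.0, 193.0, 239.0, 280.0]
side [-0.008  -0.0002  0.0026  0.0471] 0.15 0.0012 1066
shelf pitch deg 6.12 377
side jar 0.68 [176.0, 278.0, 205.0, 309.0]
side sample_box 0.81 [335.0, 154.0, 359.0, 175.0]
side blue_grip 0.89 [231.0, 327.0, 277.0, 370.0]
```

View pics/c8.png

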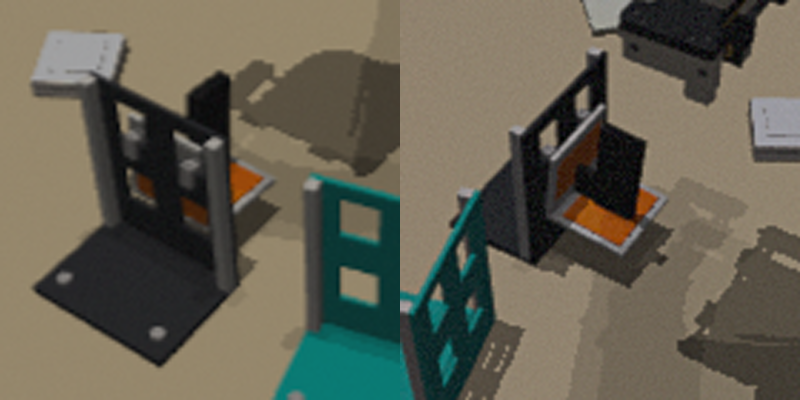

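View pics/wrist7.png

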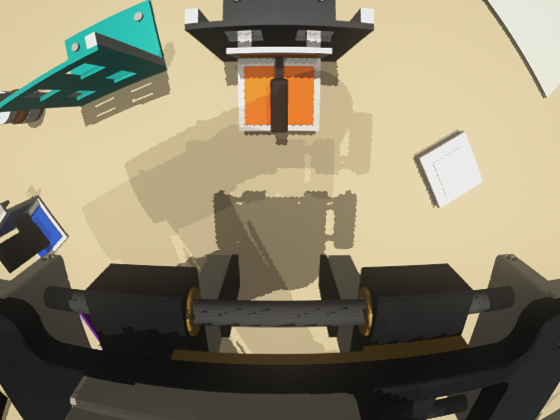

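It hangs from both hooks, centred, with yaw under 1° off. It nods forward about 6°. That matches the hooks' 7 mm of play taken up (atan 7/70 ≈ 5.7°), so it is the natural rest. I'll check that it is still and that the bystanders haven't moved, then hand in.

```bash
python3 - <<'E'
from st import *
for cam in ["scene","side"]:
    a=load(cam+"7");b=snap(cam,"8");z=load(cam+"0")
    r={"scene":(170,290,170,290),"side":(120,260,210,350)}[cam]
    s=np.s_[r[0]:r[1],r[2]:r[3]]
    d=lambda p,q,s:np.percentile(np.abs(p["pixels"][s].astype(int)-q["pixels"][s]).max(-1),[50,99]).round(1)
    print(cam,"still",d(a,b,s))
    R=pickle.load(open("pics/masks0.pkl","rb"))
    for n in ["jar","sample_box"]:
        m=R[cam,n][0]["mask"];print(n,"median",[np.median(cloud(x)[m],0).round(4).tolist() for x in (z,b)])
    bl={"scene":(220,270,362,412),"side":(315,375,225,285)}[cam];s=np.s_[bl[0]:bl[1],bl[2]:bl[3]]
    print("blue range diff med/95",np.percentile(np.abs(z["range_z"][s]-b["range_z"][s]),[50,95]).round(4))
st();print(job_done())
E
```

```text
scene still [1. 6.]
jar median [[0.7323, 0.2099, 0.0571], [0.732, 0.2099, 0.0582]]
sample_box median [[0.4567, -0.354, 0.0223], [0.4568, -0.3546, 0.0223]]
blue range diff med/95 [0.002 0.006]
side still [ 4. 19.]
jar median [[0.7102, 0.2221, 0.065], [0.7101, 0.2224, 0.0654]]
sample_box median [[0.4522, -0.3416, 0.0217], [0.4523, -0.3428, 0.0215]]
blue range diff med/95 [0.0014 0.0043]
t 12.63 pos [ 0.4957 -0.1215  0.2733] zhead -105.28 xdir [-0.  0. -1.] F [-0.2  0.3 -0.8] M [-0.02 -0.06  0.02] w 0.0442 q [ 0.14  0.07 -0.3  -0.   -1.21  1.16]
the job is handed in; nothing more can be done
None
```

The amber bracket now hangs from both hook tabs in the upper slots of the dark upright. I took it by the fin, pushed it in level and lowered it until the necks touched the slot edges. I then let go and backed the arm clear. The job was handed in at 12.6 s; wrist forces stayed at a few newtons in every reading.

**Last checks:**
- **Position:** the bracket is centred to within 1 mm and less than 1° off in yaw. Both hooks show behind the plate.
- **Stillness:** two consecutive frames showed no movement in the scene view. The side view had somewhat larger pixel differences (1% of pixels over 19 grey levels), which I took for image noise.
- **Bystanders:** the jar, white box and blue bracket have not moved, within about 1–2 mm of sensor noise.

**Less than ideal:** once released, the bracket nodded forward about 6–7°. That is close to the roughly 5.7° that the hooks' free play allows. It seems to be the natural resting position, but it does not hang perfectly upright.

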